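# Slide a caster wheel along the rail into the fixture's corner pocket

### The job

Seat the caster wheel that lies on the plywood drilling fixture: with the fingertips, push it back against the long rail while it is still in the right half of the board (right as seen from the robot), then slide it left along the rail, keeping it against the rail all the way, into the corner pocket until it touches both the rail and the end stop. Only push it: do not lift or tip it, leave the brush and the tape measure where they are, and finish with the hand clear.

Things in the scene. Friction and masses are not known exactly. Their poses are not given: they have to be found in the camera images.
- fixture: Fixed plywood board, 140 (x) x 260 (y) x 10 mm thick, lying on the bench. Origin: centre of its underside; own x points away from the robot, own y to the robot's left along the rail, z up (turned by yaw only). Board top at own z = +10 mm; on it stand a rail, an end stop and a cheek, aluminium bars 14 mm high (tops at own z = +24 mm). It is open at the front and right, where a pipe rack 40 mm high stands beyond it at world y below -0.24.
- rail_mid (a point): Middle of the rail's inner (near) face, at the board's top, own (+55, 0, +10) mm of the fixture. The rail is a straight bar, 15 mm thick, along the whole far edge of the board, parallel to own y.
- stop_mid (a point): Point on the end stop's inner (right) face, at the board's top, own (0, +114, +10) mm of the fixture. The end stop is a bar 16 mm thick across the left end, own x from -55 to +55 mm, at right angles to the rail.
- cheek_end (a point): Middle of the right end of the cheek, at the board's top, own (-28.5, +70, +10) mm. The cheek is a short bar parallel to the rail, own x -37.5 to -19.5 mm, own y +70 to +114 mm. Rail, end stop and cheek form the corner pocket, 74.5 mm wide, open only to the right, so the 68 mm wheel enters only along the rail.
- pocket (a point): Where the centre of the wheel's underside is when the wheel is seated, touching rail and end stop: on the board's top, own (+21, +80, +10) mm of the fixture; marked by a small steel drill bush let flush into the plywood.
- wheel: The loose caster wheel to be seated: dark grey, a disc 68 mm across and 15 mm thick at the rim (17 mm at the hub), about 30 g, lying flat on the open right part of the board, clear of the rail. Origin: centre of its underside; z up; its yaw is of no account. (Another such wheel lies on the bench behind the board: not this one.) It slides when pushed at the rim, and stays where it is left.
- toggle_jig: Obstacle, fixed: wooden block (200 x 84 x 24 mm, long side along world x) with a toggle clamp, between robot and board. Origin: on the bench under the clamp's pivot; the block reaches about 60 mm from it towards the board, 140 mm towards the robot. Its red handle reaches to 140 mm beyond the origin towards the board, 60 to 83 mm above the bench, 20 mm thick: keep the gripper's body clear of it when working low at the board's front edge.
- tape_measure: Bystander: yellow tape measure, 34 x 79 x 58 mm, on the bench in front of the board's left end. Origin: centre of its underside.
- brush: Bystander: flat wooden brush, 39 x 204 x 18 mm, on the bench near the robot, right of the wooden toggle-clamp block. Origin: centre of its underside.
Not all that is in view belongs to the job. Leave any orange look-alike of the wheel alone.

How it is judged:
By the outcome, as a careful person would: the job done as asked, in the order asked, and still so for the second after the job is handed in, with the robot touching nothing.
It also fails if it takes over 48 s, if anything falls off the work surface, if the arm or the gripper's body presses on something with over 40 N, if the wrist force passes 120 N, or if a joint passes its speed limit or range.

### The arm

A 6-joint arm with a two-finger parallel gripper is mounted at the origin on a cart in front of the work surface, level with it; the furniture and walls round the work are solid. World frame = base frame: x ahead of the robot, y to its left, z up, the work surface at z = 0. Lengths are in m, angles in degrees, forces in N, time in s.
With the tool pointing down it reaches from about 0.3 to 0.85 m from the base axis. Payload 4.2 kg.
Tool frame: the origin (TCP) lies between the finger pads; the fingertips stand 25 mm ahead of it and the grasp point (between the pads) lies 6 mm ahead of it; z points along the fingers, y is the direction in which the jaws open and shut (so a half turn about z gives the same grasp; the last joint's range is limited). The gripper opens to 91 mm and grips with 3 to 60 N. Pads are 32 mm wide; open, the fingers measure 118 mm over their backs; the gripper's body (76 mm by 178 mm) begins 60 mm behind the grasp point.
Start: joints at [62.567, 18.312, 89.639, -0, 72.044, -1.146], TCP at [0.255, 0.516, 0.239] pointing down, gripper open.
Joint ranges: [-177.97, 177.97], [-48.28, 115.42], [12.27, 149.76], [-77.06, 257.06], [2.81, 150.46], [-146.56, 146.56]. Speed limits (degrees/s): [147.25, 147.25, 180, 180, 180, 180].

### API

Orientations are given as [roll, pitch, yaw] about the fixed x, y, z axes, in that order (R = Rz(yaw) Ry(pitch) Rx(roll)).
In Python, from plant import env, imaging, job, masks_of, tip_of gives the robot as it stands.
- The arm moves only by the shell command python3 -m creep 'ROWS' [FORCE]. ROWS is JSON, a list that holds one entry, the list of rows, each a list of 5 numbers: the finger opening in mm, from 0 to 91.2, then the shift along the tool's x, y, z in units of 60 mm (1.0 is 60 mm), then the turn about the tool's z in units of 8 degrees (1.0 is 8 degrees). In form: [[[jaw, x, y, z, spin], ...]]. A call has 1 to 20 rows; each row is the pose to reach, as a shift and turn from the pose commanded when the call began, along the tool's axes at that moment; what a row does not reach only later rows make up. A row lasts 1/8 s, in which the tool goes at most 62.5 mm and 10.7 degrees, less where a joint would pass 70% of its speed; a pose out of reach is approached as far as the arm can. A call with a gripper value outside its range is refused whole. The fingers move at their own pace and stop on an object; FORCE is the grip in N (left out, the last holds). Time passes only in rows, so rows that repeat a pose let the fingers close. It gives the time, the measured TCP pose, the force and the opening at its end, in the units of the state.
- env.sense(): the state, without advancing time (a new reading comes with each control period).
- imaging.camera(name): name is "side" or "top" or "wrist"; returns a dict with "img" (420x560x3 uint8, blue, green, red), "z_map" (420x560 float32, m along the optical axis (not along the pixel's ray), 0 where there is no reading), "intrinsics" (3x3 intrinsics, pixels), "cam_to_world" (4x4, takes a point from camera to world coordinates); the wrist camera has in their place "T_tool_cam" (4x4, takes a point from camera to tool coordinates, whose origin is the TCP and whose axes are the flange's). Camera axes: x right, y down, z forward; pixel columns grow to the right and rows downward; lengths in m; the calibration is good to about 2 mm. A picture is of the moment at which its call begins: read the wrist's pose just before it.
- job.hand_in(): hands the job in, once; it reports no verdict.
Trained networks look in a picture, given as the dict that the camera call returned (one of the last four; its "shot" number tells which), for a name from the list of things; names that differ only in an ending like _2 or _b are one class to them, and where a whole thing is asked for, a point or a joint stands for the part that bears it (a point fixed in the world has none). Each returns a list of dicts, best first, with "conf" (0 to 1); they miss things now and then, are a little off and sometimes report something else, mostly with a low value. They report only what shows in the picture. A call takes as long as a camera call. They do not tell look-alikes from the thing itself.
- masks_of(picture, name): "mask" (420x560 bool, what is visible of it) and "at" ([row, column] in pixels, amid what is visible of it).
- tip_of(picture, name): "at" ([row, column] in pixels: a listed point, or the origin of a listed thing).
The state is a dict: "time": time; "joints": joint angles; "joint_velocities": joint speeds; "joint_torque": joint torques, N m; "tool_pos": TCP position; "tool_rot": TCP orientation; "ft_force": force on the tool from outside, world axes, zero at the start; "ft_torque": the same for the moment, N m; "width": finger opening in m.
Only numpy, scipy, OpenCV 4.12 (cv2) and the standard library are available. Lean on these libraries where they do the work, as an engineer would, in place of code of your own. Each camera call takes 0.05 s, during which the arm holds its last target.

## Working session

There is one attempt and no reset: what is moved stays moved. The work goes in short steps, Python scripts to look and compute and a shell command to move; the robot and the scene stay as the last step left them, time stands still between calls to the robot, and variables do not carry over. Pictures are saved under pics/ and viewed, and the job is handed in when it is done.

```bash
ls; mkdir -p pics
cat > h.py <<'E'
import numpy as np, cv2
from plant import env, imaging, job, masks_of, tip_of
from scipy.spatial.transform import Rotation as R
def T_tool():
    s=env.sense(); T=np.eye(4); T[:3,:3]=R.from_euler('xyz',s['tool_rot'],degrees=True).as_matrix(); T[:3,3]=s['tool_pos']; return T
def cam(n):
    T=T_tool(); p=imaging.camera(n)
    p['W']=p['cam_to_world'] if 'cam_to_world' in p else T@p['T_tool_cam']
    return p
def ray(p,r,c):
    K=np.array(p['intrinsics']); d=np.linalg.inv(K)@[c,r,1]; W=np.array(p['W']); return W[:3,3],W[:3,:3]@d
def onz(p,rc,z):
    o,d=ray(p,*rc); return o+d*(z-o[2])/d[2]
def proj(p,X):
    c=np.linalg.inv(p['W'])@np.r_[X,1]; q=np.array(p['intrinsics'])@c[:3]; return q[1]/q[2],q[0]/q[2]
E
python3 - <<'E'
from h import *
print(env.sense())
for n in ['top','side']:
    p=cam(n); cv2.imwrite(f'pics/{n}0.png',p['img'])
    print(n,np.round(p['W'],3).tolist())
    for name,z in [('rail_mid',.01),('stop_mid',.01),('cheek_end',.01),('pocket',.01),('fixture',0),('wheel',.01),('toggle_jig',0),('tape_measure',0),('brush',0)]:
        for d in tip_of(p,name)[:3]: print(name,round(d['conf'],2),np.round(d['at']),np.round(onz(p,d['at'],z),4))
    for d in masks_of(p,'wheel'): print('mask',d['conf'],d['at'],d['mask'].sum())
E
```

```text
pics
{'time': 0.0, 'joints': array([ 6.25665776e+01,  1.83502073e+01,  8.97070182e+01,  7.42291429e-04,
        7.20429256e+01, -1.14482264e+00]), 'joint_velocities': array([-0.12633425, -0.02021303, -0.03277649,  0.0792208 , -0.11136217,
       -0.02570666]), 'joint_torque': array([ 4.13164389e-04, -4.12464416e+01, -2.31971079e+01,  7.27136945e-02,
        4.57489199e-02, -1.47682804e-04]), 'tool_pos': array([0.25443545, 0.51512509, 0.23813046]), 'tool_rot': array([-1.79899883e+02, -2.70656722e-03,  1.53711168e+02]), 'ft_force': array([ 0.15398456, -0.43819992,  0.24744681]), 'ft_torque': array([ 0.05654992, -0.00482675, -0.01384243]), 'width': 0.09101698259988504}
top [[0.027, -0.99, 0.136, 0.444], [-1.0, -0.025, 0.013, -0.024], [-0.01, -0.136, -0.991, 1.034], [0.0, 0.0, 0.0, 1.0]]
rail_mid 0.72 [143. 292.] [ 0.7196 -0.0374  0.01  ]
rail_mid 0.71 [327. 351.] [ 0.3506 -0.1633  0.01  ]
stop_mid 0.61 [182. 243.] [0.635  0.0598 0.01  ]
cheek_end 0.57 [194. 271.] [0.6113 0.0024 0.01  ]
pocket 0.57 [172. 258.] [0.6568 0.0299 0.01  ]
fixture 0.59 [172. 300.] [ 0.6604 -0.0566  0.    ]
whee
[... 428 characters left out ...]
mid 0.59 [207. 320.] [ 0.7082 -0.0434  0.01  ]
stop_mid 0.69 [197. 274.] [0.6314 0.0548 0.01  ]
cheek_end 0.84 [207. 275.] [0.613  0.0054 0.01  ]
pocket 0.59 [202. 288.] [0.6504 0.0157 0.01  ]
fixture 0.68 [219. 307.] [ 0.6602 -0.0684  0.    ]
fixture 0.57 [279. 188.] [ 0.3484 -0.1667  0.    ]
wheel 0.85 [222. 395.] [ 0.8182 -0.1872  0.01  ]
wheel 0.82 [232. 320.] [ 0.6498 -0.1451  0.01  ]
wheel 0.23 [207. 319.] [ 0.7045 -0.0437  0.01  ]
toggle_jig 0.39 [220. 306.] [ 0.6554 -0.0701  0.    ]
brush 0.67 [232. 321.] [ 0.6607 -0.1309  0.    ]
brush 0.55 [280. 187.] [ 0.3456 -0.1689  0.    ]
brush 0.18 [208. 321.] [ 0.7174 -0.0333  0.    ]
mask 0.97 [228.0, 319.9] 527
mask 0.94 [221.2, 396.1] 447
```

View pics/top0.png

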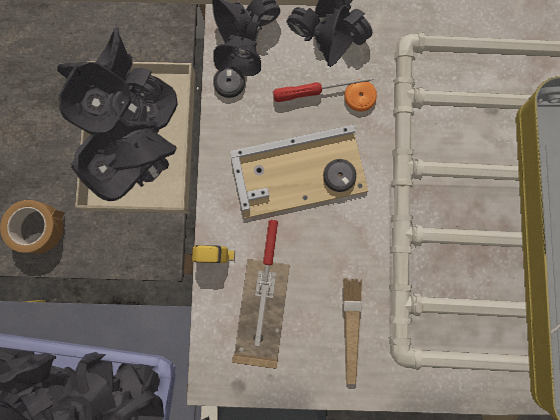

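View pics/side0.png

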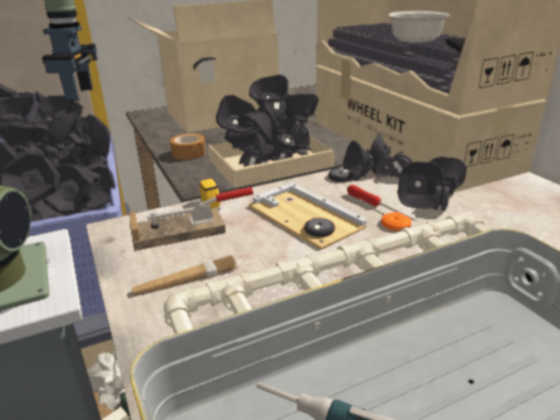

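The top view shows the board at cols 232–367, rows 127–217, turned about 13°. The target wheel is at (175, 340), the orange decoy at (95, 360) behind the board, and the handle tip at (222, 272). I'll move over the board with the fingers closing and look with the wrist camera.

```bash
python3 -m creep '[[[60,-1,-0.7,0,1],[40,-1.7,-1.3,-0.2,2],[20,-2.4,-1.8,-0.4,3],[0,-3.2,-2.4,-0.6,4],[0,-4,-3,-0.6,5],[0,-4.8,-3.6,-0.6,6.25],[0,-5.6,-4.2,-0.6,6.25],[0,-6.4,-4.8,-0.6,6.25],[0,-7.2,-5.4,-0.6,6.25],[0,-8,-6,-0.6,6.25],[0,-8.65,-6.4,-0.6,6.25],[0,-8.65,-6.4,-0.6,6.25],[0,-8.65,-6.4,-0.6,6.25],[0,-8.65,-6.4,-0.6,6.25],[0,-8.65,-6.4,-0.6,6.25]]]'
cat > look.py <<'E'
from h import *
import sys
n,out=sys.argv[1:3]
p=cam(n); cv2.imwrite(out,p['img'])
print(np.round(p['W'],3).tolist()); s=env.sense(); print(s['time'],s['tool_pos'],s['tool_rot'],s['ft_force'],s['width'])
for name,z in [('rail_mid',.01),('stop_mid',.01),('cheek_end',.01),('pocket',.01),('fixture',0),('wheel',.01),('toggle_jig',0),('tape_measure',0),('brush',0)]:
    for d in tip_of(p,name)[:2]: print(name,round(d['conf'],2),np.round(d['at']),np.round(onz(p,d['at'],z),4))
E
python3 look.py wrist pics/w1.png
```

```text
time: 2.98
tool_pos: [0.5496, -0.0576, 0.2753]
tool_rot: [180.0, -0.0, 103.8]
ft_force: [0.3, 0.1, -0.5]
width: 0.0002
[[0.971, 0.229, 0.064, 0.531], [0.238, -0.937, -0.256, 0.016], [0.001, 0.264, -0.965, 0.42], [0.0, 0.0, 0.0, 1.0]]
3.025 [ 0.5496276  -0.05769164  0.27524602] [ 1.79977890e+02 -1.07613259e-03  1.03794430e+02] [ 0.96699999 -0.34431679  0.3284191 ] 0.00046682414786176647
rail_mid 0.75 [195. 412.] [ 0.7101 -0.0399  0.01  ]
stop_mid 0.81 [ 92. 375.] [0.6332 0.0586 0.01  ]
cheek_end 0.66 [133. 343.] [0.6121 0.0089 0.01  ]
pocket 0.66 [121. 390.] [0.6583 0.033  0.01  ]
fixture 0.94 [189. 367.] [ 0.6603 -0.0469  0.    ]
wheel 0.62 [309. 459.] [ 0.8172 -0.1656  0.01  ]
wheel 0.56 [257. 341.] [ 0.6521 -0.1338  0.01  ]
tape_measure 0.59 [  1. 254.] [0.4864 0.1149 0.    ]
tape_measure 0.22 [192. 364.] [ 0.6582 -0.0504  0.    ]
brush 0.57 [216.  88.] [ 0.3445 -0.158   0.    ]
```

View pics/w1.png

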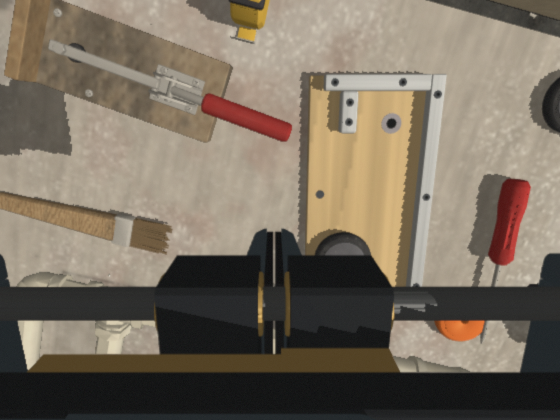

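```bash
cat > fit.py <<'E'
from h import *
own={'rail_mid':(55,0),'stop_mid':(0,114),'cheek_end':(-28.5,70),'pocket':(21,80),'fixture':(0,0)}
P=[cam('wrist'),cam('top'),cam('side')]
A=[];B=[]
for i,p in enumerate(P):
    a=[];b=[]
    for k,v in own.items():
        for d in tip_of(p,k)[:1]:
            if d['conf']>.4:
                q=onz(p,d['at'],0 if k=='fixture' else .01)[:2]
                if np.hypot(q[0]-.66,q[1])<.13: a.append(np.array(v)/1000);b.append(q)
    a=np.array(a);b=np.array(b)
    def fit(a,b):
        ca=(a-a.mean(0)); cb=b-b.mean(0)
        th=np.arctan2((ca[:,0]*cb[:,1]-ca[:,1]*cb[:,0]).sum(),(ca*cb).sum())
        Rm=np.array([[np.cos(th),-np.sin(th)],[np.sin(th),np.cos(th)]])
        t=b.mean(0)-Rm@a.mean(0); return th,t,np.abs(a@Rm.T+t-b).max()
    th,t,e=fit(a,b); print(len(a),np.degrees(th),t,e)
    A.append(a);B.append(b)
th,t,e=fit(np.vstack(A[:2]),np.vstack(B[:2])); print('all',np.degrees(th),t,e)
Rm=np.array([[np.cos(th),-np.sin(th)],[np.sin(th),np.cos(th)]])
for i,p in enumerate(P[:2]):
    im=cv2.resize(p['img'],None,fx=3,fy=3,interpolation=cv2.INTER_CUBIC)
    def poly(pts,z,col):
        q=np.array([proj(p,np.r_[Rm@(np.array(o)/1000)+t,z])[::-1] for o in pts])
        cv2.polylines(im,[np.round((q+.5)*3*8).astype(int)],True,col,1,cv2.LINE_AA,3)
    poly([(-70,-130),(70,-130),(70,130),(-70,130)],.01,(0,255,0))
    poly([(55,-130),(70,-130),(70,130),(55,130)],.024,(0,0,255))
    poly([(-55,114),(55,114),(55,130),(-55,130)],.024,(255,0,0))
    poly([(-37.5,70),(-19.5,70),(-19.5,114),(-37.5,114)],.024,(255,0,255))
    im = im[150:950,850:1450] if i==0 else im[350:680,640:1140]
    cv2.imwrite(f'pics/ov{i}.png',im[:,:] if i==1 else cv2.resize(im,None,fx=.75,fy=.75))
p=P[1]
for d in masks_of(p,'wheel'):
    c=max(cv2.findContours(d['mask'].astype(np.uint8),0,1)[0],key=len)
    (cx,cy),r=cv2.minEnclosingCircle(c); 
    w=onz(p,d['at'],.02)[:2]; print('wheel',d['conf'],onz(p,(cy,cx),.02),w,'own',Rm.T@(w-t),r)
E
python3 fit.py
```

```text
5 15.191747292515295 [ 0.6606285  -0.05119941] 0.002187057536077737
3 5.118044794064836 [ 0.6441889 -0.0566291] 0.007292134146585139
5 9.73743717011919 [ 0.65155785 -0.06363396] 0.006901073029198734
all 14.513167222975914 [ 0.6593677  -0.05219499] 0.008972985948491718
wheel 0.63 [ 0.82223952 -0.17665199  0.02      ] [ 0.82186065 -0.17893342] own [ 0.12554685 -0.16341536] 16.37843894958496
```

```bash
ls -la pics; python3 -c "
import cv2
print(cv2.imread('pics/ov0.png').shape,cv2.imread('pics/ov1.png').shape)"
```

```text
total 1540
drwxr-xr-x 2 agent agent   4096 Dec  7 02:14 .
drwxr-xr-x 3 agent agent   4096 Dec  7 02:14 ..
-rw-r--r-- 1 agent agent 311091 Dec  7 02:14 ov0.png
-rw-r--r-- 1 agent agent 216343 Dec  7 02:14 ov1.png
-rw-r--r-- 1 agent agent 317956 Dec  7 02:12 side0.png
-rw-r--r-- 1 agent agent 389987 Dec  7 02:12 top0.png
-rw-r--r-- 1 agent agent 325814 Dec  7 02:13 w1.png
(600, 450, 3) (330, 500, 3)
```

View pics/ov0.png

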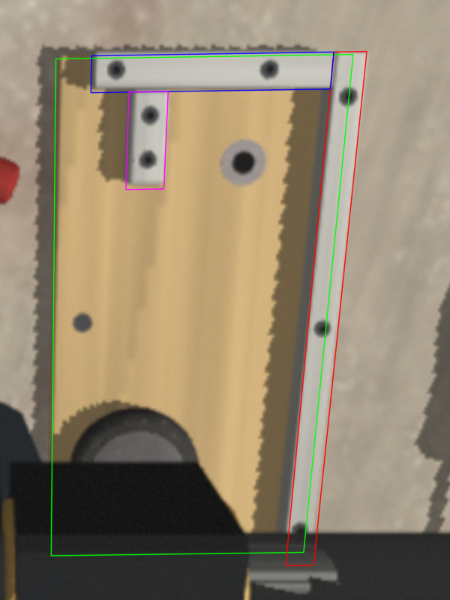

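View pics/ov1.png

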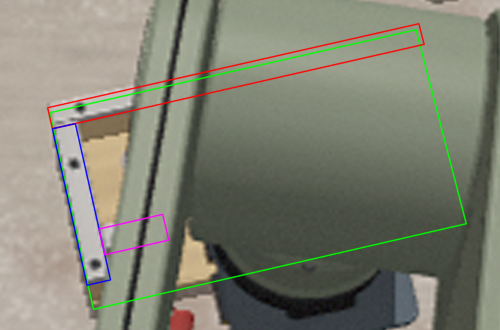

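```bash
cat > ov.py <<'E'
from h import *
p=cam('top'); p['img']=cv2.imread('pics/top0.png')
im=cv2.resize(p['img'],None,fx=5,fy=5,interpolation=cv2.INTER_CUBIC)
th=np.radians(14.0);t=np.array([.659,-.0525])
Rm=np.array([[np.cos(th),-np.sin(th)],[np.sin(th),np.cos(th)]])
def poly(pts,z,col):
    q=np.array([proj(p,np.r_[Rm@(np.array(o)/1000)+t,z])[::-1] for o in pts])
    cv2.polylines(im,[np.round((q+.5)*5*8).astype(int)],True,col,1,cv2.LINE_AA,3)
poly([(-70,-130),(70,-130),(70,130),(-70,130)],.01,(0,255,0))
poly([(55,-130),(70,-130),(70,130),(55,130)],.024,(0,0,255))
poly([(-55,114),(55,114),(55,130),(-55,130)],.024,(255,0,0))
poly([(-37.5,70),(-19.5,70),(-19.5,114),(-37.5,114)],.024,(255,0,255))
w=onz(p,(175,339.5),.025)[:2];o=Rm.T@(w-t)*1000;print(w,o)
poly([(o[0]+34*np.cos(a),o[1]+34*np.sin(a)) for a in np.linspace(0,6.28,40)],.025,(255,255,0))
cv2.imwrite('pics/ovt.png',im[600:1110,1130:1870])
E
python3 ov.py
```

```text
[ 0.65205187 -0.13531229] [-26.77584516 -78.67150889]
```

View pics/ovt.png

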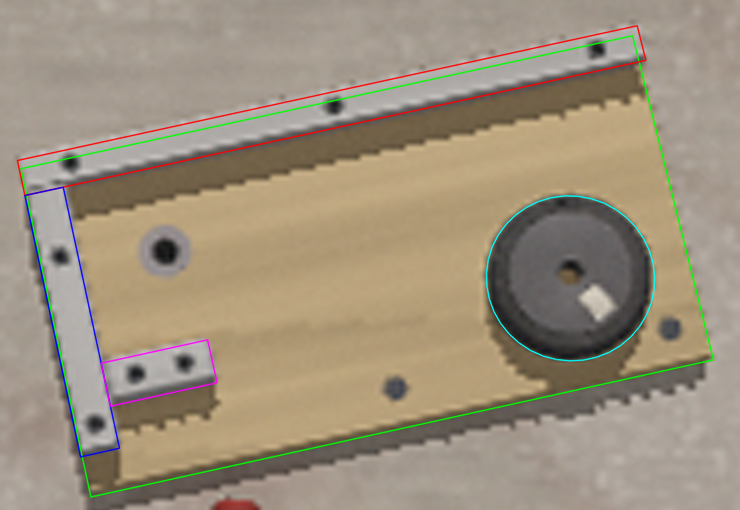

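Overlay matches within about 1 mm (fixture at (0.659, −0.052), yaw 14°; wheel at own (−27, −79) mm). I'll lower the closed fingers in front of the wheel.

```bash
python3 -m creep '[[[0,-0.8,0.15,0.4,0],[0,-1.67,0.25,0.8,0],[0,-1.67,0.25,1.6,0],[0,-1.67,0.25,2.4,0],[0,-1.67,0.25,3,0],[0,-1.67,0.25,3.4,0],[0,-1.67,0.25,3.7,0],[0,-1.67,0.25,3.9,0],[0,-1.67,0.25,3.92,0],[0,-1.67,0.25,3.92,0]]]'
python3 - <<'E'
from h import *
for n in ['top','side','wrist']: cv2.imwrite(f'pics/b_{n}.png',cam(n)['img'])
im=cv2.imread('pics/b_side.png'); cv2.imwrite('pics/b_s.png',cv2.resize(im[130:330,200:467],None,fx=3,fy=3))
E
```

```text
time: 5.72
tool_pos: [0.5888, -0.1525, 0.0403]
tool_rot: [179.9, 0.0, 103.7]
ft_force: [0.1, -0.0, 0.6]
width: 0.0007
```

View pics/b_s.png

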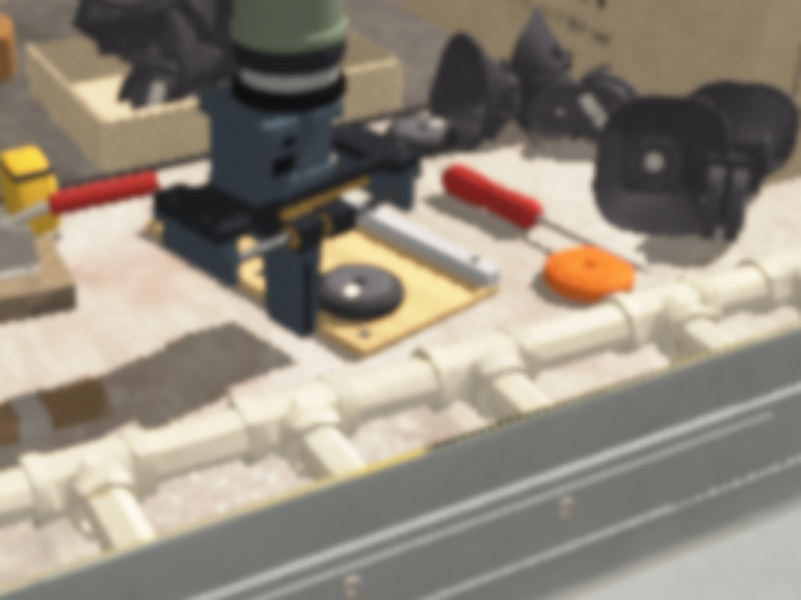

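View pics/b_wrist.png

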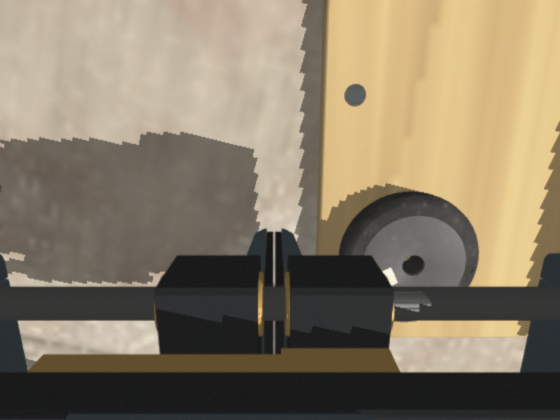

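Run:
```python
from h import *
p=cam('side'); T=T_tool()
print(p['z_map'][210:230:3,272:282:3])
for z in (.07,.08,.094): print(z,proj(p,(T@[-.038,-.089,0,1])[:2].tolist()+[z]))
zm=p['z_map']; v,u=np.mgrid[0:420,0:560]; K=p['intrinsics']
X=np.stack([(u-K[0,2])/K[0,0]*zm,(v-K[1,2])/K[1,1]*zm,zm,np.ones_like(zm)],-1)@np.linalg.inv(T).T.dot(1) if False else None
C=np.stack([(u-K[0,2])/K[0,0]*zm,(v-K[1,2])/K[1,1]*zm,zm,np.ones_like(zm)],-1)
Wp=C@np.array(p['W']).T; Tp=Wp@np.linalg.inv(T).T
m=(zm>0)&(abs(Tp[...,0])<.08)&(abs(Tp[...,1])<.13)&(Wp[...,2]>.035)&(Wp[...,2]<.2)
# per tool y bin min world z
for lo in np.arange(-.13,.13,.02):
    k=m&(Tp[...,1]>lo)&(Tp[...,1]<=lo+.02)
    if k.sum()>5: print(round(lo,2),k.sum(),'zmin',np.percentile(Wp[...,2][k],[1,5,50]).round(3),'x',np.percentile(Tp[...,0][k],[2,98]).round(3))
```

```text
[[0.8961638  0.89356023 0.8976175  1.1414174 ]
 [0.89908195 0.9004755  0.8987004  0.91648793]
 [0.9149999  0.90764135 0.9032659  0.9155796 ]
 [0.9191755  0.91172475 0.9057485  1.1080164 ]
 [0.9230023  0.9148009  0.9118696  1.090574  ]
 [1.1010869  1.1044227  1.1014723  1.0929897 ]
 [1.08896    1.0888487  1.0892414  1.089621  ]]
0.07 (np.float64(237.72885478755913), np.float64(273.5166473036961))
0.08 (np.float64(233.22680903686603), np.float64(273.35243094705993))
0.094 (np.float64(226.84535570970291), np.float64(273.1196614299423))
-0.13 21 zmin [0.035 0.035 0.036] x [-0.08  -0.071]
-0.11 18 zmin [0.037 0.037 0.039] x [-0.079  0.016]
-0.09 626 zmin [0.095 0.097 0.126] x [-0.04   0.033]
-0.07 270 zmin [0.106 0.11  0.137] x [-0.039  0.029]
-0.05 802 zmin [0.108 0.129 0.171] x [-0.039  0.028]
-0.03 687 zmin [0.041 0.05  0.117] x [-0.04   0.014]
-0.01 567 zmin [0.036 0.04  0.12 ] x [-0.041  0.003]
0.01 246 zmin [0.046 0.072 0.126] x [-0.041 -0.018]
0.03 94 zmin [0.105 0.108 0.126] x [-0.036 -0.021]
0.05 205 zmin [0.106 0.109 0.134] x [-0.04   0.025]
0.07 345 zmin [0.095 0.098 0.124] x [-0.041  0.032]
```

Body bottom is at z = 0.095, clear of the handle. Now the push toward the rail, slowly.

```bash
python3 -m creep '[[[0,0,0.1,0,0],[0,0.02,0.2,0,0],[0,0.02,0.28,0,0],[0,0.02,0.36,0,0],[0,0.02,0.44,0,0],[0,0.02,0.52,0,0],[0,0.02,0.6,0,0],[0,0.02,0.68,0,0],[0,0.02,0.76,0,0],[0,0.02,0.84,0,0],[0,0.02,0.9,0,0],[0,0.02,0.95,0,0],[0,0.02,1,0,0],[0,0.02,1,0,0]]]'
python3 - <<'E'
from h import *
for n in ['top','side','wrist']: cv2.imwrite(f'pics/c_{n}.png',cam(n)['img'])
im=cv2.imread('pics/c_side.png'); cv2.imwrite('pics/c_s.png',cv2.resize(im[160:300,220:420],None,fx=4,fy=4))
E
```

```text
time: 7.68
tool_pos: [0.6465, -0.1369, 0.0397]
tool_rot: [180.0, -0.0, 103.7]
ft_force: [-0.9, -0.3, 0.0]
width: 0.0005
```

View pics/c_s.png

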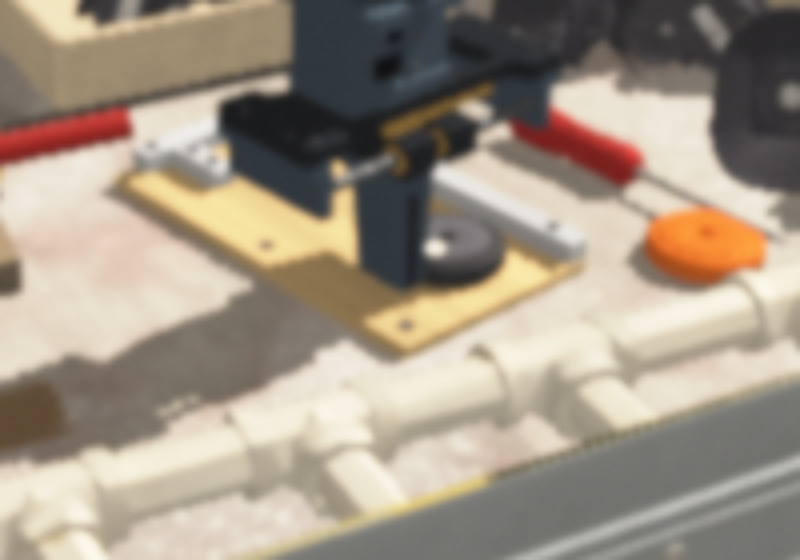

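View pics/c_wrist.png

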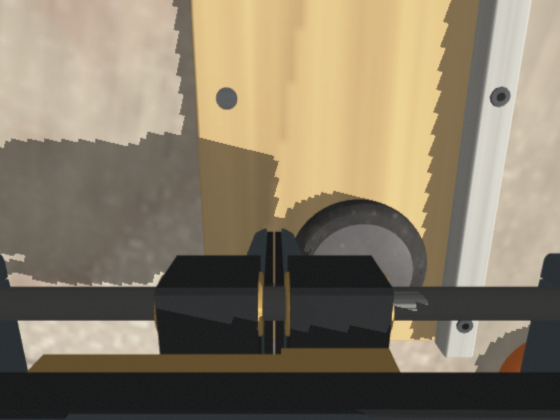

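```bash
python3 -m creep '[[[0,0,0.05,0,0],[0,0,0.1,0,0],[0,0,0.1,0,0]]]'; python3 -m creep '[[[0,0,0.03,0,0],[0,0,0.03,0,0]]]'; python3 -m creep '[[[0,0,0.03,0,0],[0,0,0.03,0,0]]]'
python3 look.py wrist pics/d.png | head -2
```

```text
time: 8.2
tool_pos: [0.6525, -0.1355, 0.0397]
tool_rot: [180.0, 0.0, 103.7]
ft_force: [0.1, -1.2, -0.6]
width: 0.0007
time: 8.45
tool_pos: [0.654, -0.1351, 0.0398]
tool_rot: [180.0, -0.0, 103.7]
ft_force: [-0.2, -0.1, 0.9]
width: 0.0005
time: 8.7
tool_pos: [0.6557, -0.1347, 0.0397]
tool_rot: [180.0, -0.0, 103.7]
ft_force: [1.0, -0.3, -0.4]
width: 0.0002
[[0.972, 0.228, 0.064, 0.638], [0.237, -0.937, -0.256, -0.061], [0.001, 0.264, -0.965, 0.184], [0.0, 0.0, 0.0, 1.0]]
8.75 [ 0.65567431 -0.13467383  0.03974292] [ 1.79990837e+02 -2.72569063e-03  1.03713778e+02] [0.37729768 0.35224009 0.21977622] 0.0004222988974629143
```

View pics/d.png

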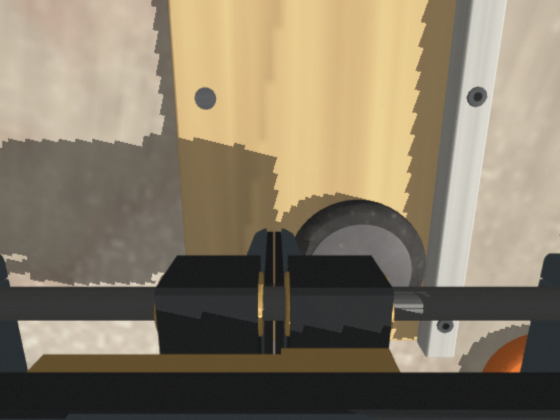

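```bash
for i in 1; do python3 -m creep '[[[0,0,0.02,0,0],[0,0,0.02,0,0]]]'; python3 -m creep '[[[0,0,0.02,0,0],[0,0,0.02,0,0]]]';python3 -m creep '[[[0,0,0.02,0,0],[0,0,0.02,0,0]]]'; done | grep -E 'pos|force'
```

```text
tool_pos: [0.6569, -0.1344, 0.0398]
ft_force: [-0.1, 0.9, 0.3]
tool_pos: [0.658, -0.1341, 0.0397]
ft_force: [0.3, -0.5, 0.3]
tool_pos: [0.6592, -0.1338, 0.0397]
ft_force: [0.6, -0.7, -0.5]
```

```bash
python3 look.py wrist pics/e.png | head -2
python3 - <<'E'
import cv2
im=cv2.imread('pics/e.png'); cv2.imwrite('pics/e2.png',cv2.resize(im[180:330,260:460],None,fx=4,fy=4,interpolation=cv2.INTER_CUBIC))
E
```

```text
[[0.972, 0.228, 0.064, 0.641], [0.237, -0.937, -0.256, -0.061], [0.001, 0.264, -0.965, 0.184], [0.0, 0.0, 0.0, 1.0]]
10.0 [ 0.65917161 -0.13380499  0.03974079] [ 1.79990625e+02 -2.35602675e-03  1.03716910e+02] [-0.62223807 -0.05115191 -0.379774  ] 0.0001343409892830209
```

View pics/e2.png

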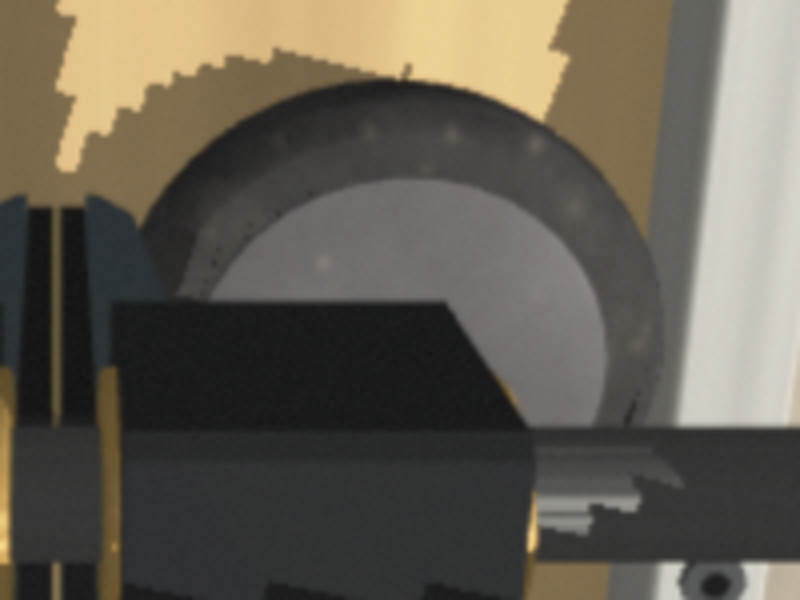

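```bash
for i in 1; do python3 -m creep '[[[0,0,0.02,0,0],[0,0,0.02,0,0]]]'; python3 -m creep '[[[0,0,0.02,0,0],[0,0,0.02,0,0]]]';python3 -m creep '[[[0,0,0.02,0,0],[0,0,0.02,0,0]]]'; done | grep -E 'pos|force'
```

```text
tool_pos: [0.6604, -0.1335, 0.0398]
ft_force: [0.6, -0.2, 0.2]
tool_pos: [0.6614, -0.1333, 0.0397]
ft_force: [-0.3, -0.0, -0.7]
tool_pos: [0.6617, -0.1331, 0.0397]
ft_force: [-3.7, -0.7, 2.9]
```

Contact with the rail is confirmed by force (3.7 N back-reaction) with the wheel at own y ≈ −79, in the right half. Now I'll back off, turn, and go to the wheel's front-right side.

```bash
python3 -m creep '[[[0,0,-0.1,0,0],[0,0,-0.3,0,0],[0,-0.2,-0.45,0,-1],[0,-0.5,-0.45,0,-2.3],[0,-0.76,-0.45,0,-3.6],[0,-0.76,-0.45,0,-4.9],[0,-0.76,-0.45,0,-6.2],[0,-0.76,-0.45,0,-7.5],[0,-0.76,-0.2,0,-8.1],[0,-0.74,0.1,0,-8.1],[0,-0.72,0.28,0,-8.1],[0,-0.72,0.28,0,-8.1],[0,-0.72,0.28,0,-8.1]]]'
cat > own.py <<'E'
from h import *
import sys
s=env.sense(); th=np.radians(14); Rm=np.array([[np.cos(th),-np.sin(th)],[np.sin(th),np.cos(th)]])
print('own',Rm.T@(s['tool_pos'][:2]-[.659,-.052])*1000, s['tool_rot'][2],s['joints'])
for n in sys.argv[2:]:
    p=cam(n); im=p['img']
    im = im[160:270,230:400] if n=='side' else im[110:230,220:380] if n=='top' else im
    f=1 if n=='wrist' else 4.5
    cv2.imwrite(f'pics/{sys.argv[1]}_{n}.png',cv2.resize(im,None,fx=f,fy=f,interpolation=cv2.INTER_CUBIC))
E
python3 own.py f side wrist top
```

```text
time: 12.82
tool_pos: [0.6884, -0.171, 0.0396]
tool_rot: [180.0, -0.1, 168.5]
ft_force: [-0.6, 0.4, 0.6]
width: 0.0002
own [  -0.24780893 -122.62858067] 168.50808376588617 [-1.48809576e+01  3.91855544e+01  8.39027576e+01 -2.97105566e-03
  5.69620578e+01 -9.33874202e+01]
```

View pics/f_side.png

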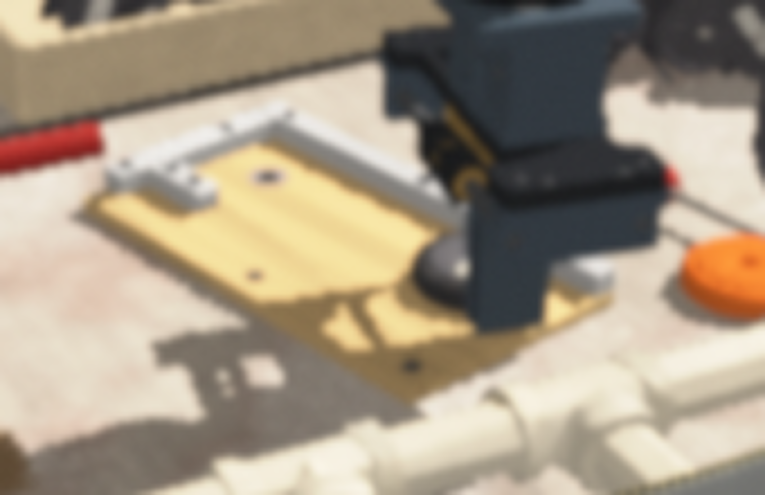

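View pics/f_wrist.png

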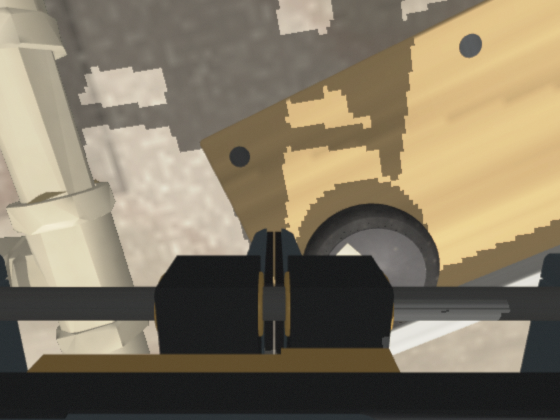

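View pics/f_top.png

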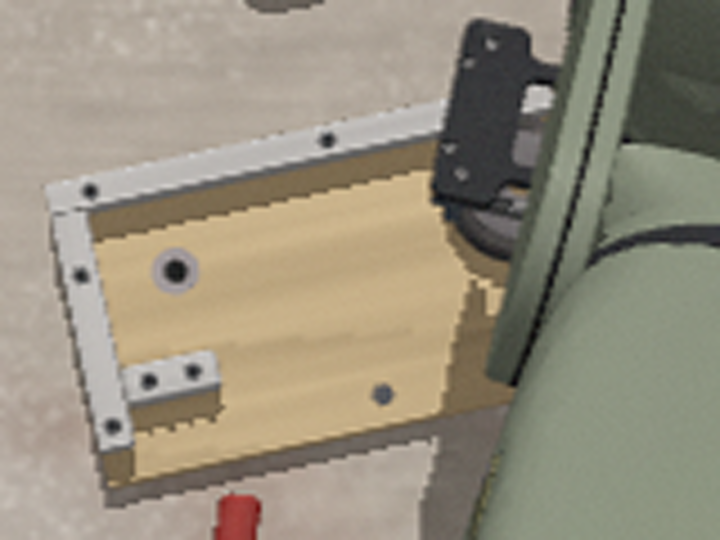

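```bash
python3 -m creep '[[[0,0.036,0.075,0,0],[0,0.07,0.15,0,0],[0,0.107,0.225,0,0],[0,0.143,0.3,0,0],[0,0.18,0.375,0,0],[0,0.215,0.45,0,0],[0,0.25,0.525,0,0],[0,0.286,0.6,0,0],[0,0.322,0.675,0,0],[0,0.358,0.75,0,0]]]'
python3 own.py g side wrist top
```

```text
time: 14.22
tool_pos: [0.6768, -0.1223, 0.0397]
tool_rot: [-180.0, -0.0, 168.5]
ft_force: [-2.9, -2.9, 0.2]
width: 0.0003
own [  0.28338969 -72.56007686] 168.5161515877885 [-1.12022131e+01  3.75079402e+01  8.74186052e+01 -3.67189853e-03
  5.50909749e+01 -8.97162633e+01]
```

View pics/g_side.png

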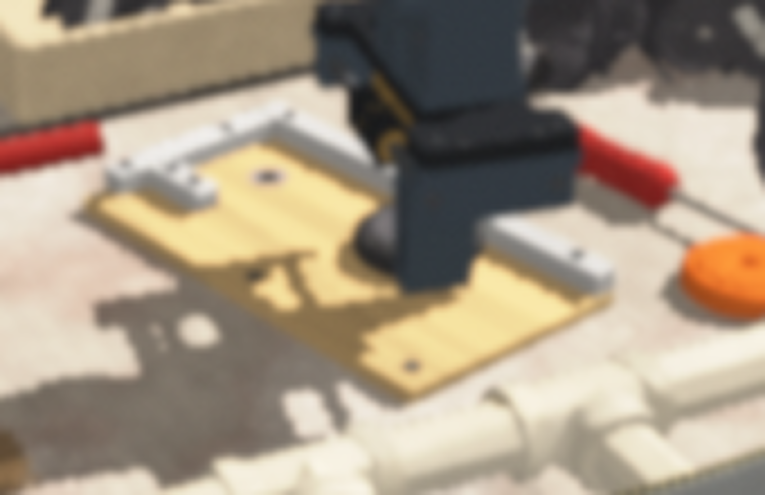

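View pics/g_wrist.png

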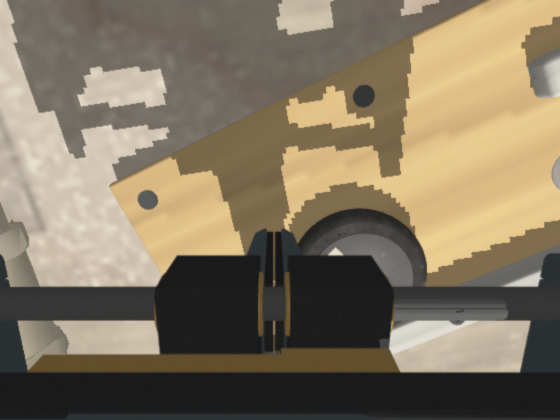

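View pics/g_top.png

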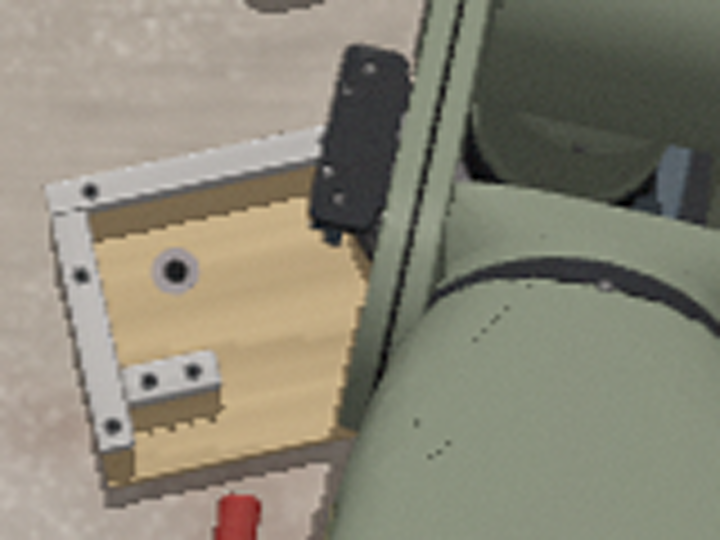

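Wheel moves along the rail, with about 4 N of wedge force. Continuing.

```bash
python3 -m creep '[[[0,0.036,0.075,0,0],[0,0.073,0.15,0,0],[0,0.11,0.225,0,0],[0,0.147,0.3,0,0],[0,0.184,0.375,0,0],[0,0.22,0.45,0,0],[0,0.257,0.525,0,0],[0,0.294,0.6,0,0],[0,0.33,0.675,0,0],[0,0.367,0.75,0,0],[0,0.404,0.825,0,0],[0,0.44,0.9,0,0],[0,0.477,0.975,0,0],[0,0.514,1.05,0,0],[0,0.55,1.125,0,0],[0,0.587,1.2,0,0],[0,0.624,1.275,0,0],[0,0.66,1.35,0,0]]]'
python3 own.py k side wrist top
```

```text
time: 16.62
tool_pos: [0.6543, -0.035, 0.0398]
tool_rot: [180.0, 0.0, 168.5]
ft_force: [-1.3, 0.0, -0.5]
width: 0.0004
own [-0.41425092 17.61433815] 168.5101532121741 [-4.07206630e+00  3.50651882e+01  9.25092491e+01  1.03529906e-02
  5.24171612e+01 -8.25885339e+01]
```

View pics/k_side.png

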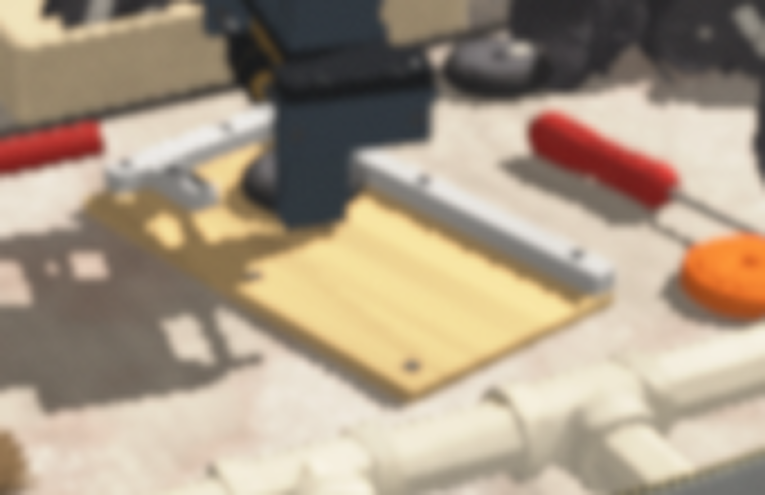

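View pics/k_wrist.png

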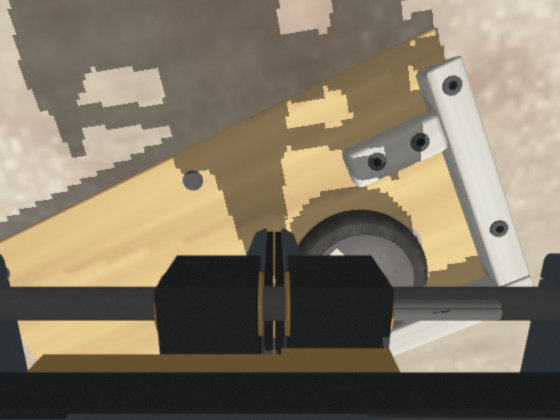

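```bash
python3 -m creep '[[[0,0.034,0.075,0,0],[0,0.07,0.15,0,0],[0,0.103,0.225,0,0],[0,0.14,0.3,0,0],[0,0.16,0.35,0,0],[0,0.182,0.39,0,0],[0,0.182,0.39,0,0]]]'
for i in 1; do python3 -m creep '[[[0,0.007,0.015,0,0],[0,0.014,0.03,0,0]]]'; done
python3 own.py l side wrist
```

```text
time: 17.65
tool_pos: [0.6484, -0.0099, 0.0398]
tool_rot: [180.0, 0.0, 168.5]
ft_force: [-0.1, 0.1, 1.0]
width: 0.0007
time: 17.9
tool_pos: [0.6479, -0.0084, 0.0397]
tool_rot: [180.0, 0.0, 168.5]
ft_force: [-0.8, -0.3, 0.3]
width: 0.0003
own [-0.23347963 45.04324735] 168.5063151857816 [-1.75632262e+00  3.45334851e+01  9.36221344e+01  2.19427929e-03
  5.18424467e+01 -8.02639935e+01]
```

View pics/l_wrist.png

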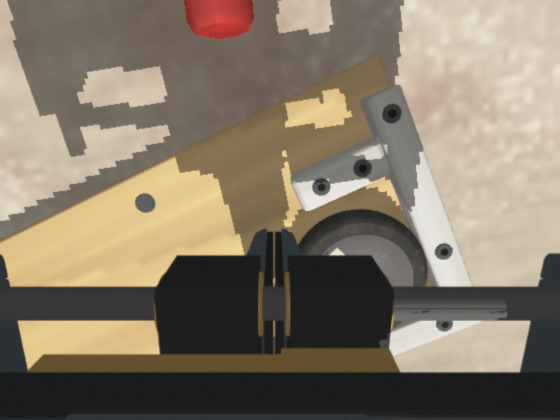

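Nearly seated. Finishing in small steps until a contact force shows.

```bash
for i in 1; do python3 -m creep '[[[0,0.007,0.015,0,0],[0,0.007,0.015,0,0]]]';python3 -m creep '[[[0,0.007,0.015,0,0],[0,0.007,0.015,0,0]]]';python3 -m creep '[[[0,0.007,0.015,0,0],[0,0.007,0.015,0,0]]]'; done | grep -E 'pos|force'
```

```text
tool_pos: [0.6476, -0.0073, 0.0397]
ft_force: [-0.6, -1.3, 0.8]
tool_pos: [0.6474, -0.0066, 0.0398]
ft_force: [-0.5, -1.5, 0.8]
tool_pos: [0.6474, -0.0062, 0.0398]
ft_force: [1.0, -4.9, -0.0]
```

```bash
python3 -m creep '[[[0,-0.02,0,0,0],[0,-0.04,0,0,0],[0,-0.06,0,0,0],[0,-0.06,0,0,0]]]'; python3 -m creep '[[[0,-0.02,0.01,0,0],[0,-0.04,0.01,0,0],[0,-0.04,0.01,0,0]]]'
```

```text
time: 19.25
tool_pos: [0.6488, -0.0064, 0.0395]
tool_rot: [-179.9, -0.3, 168.5]
ft_force: [-5.1, -4.2, 2.9]
width: 0.0003
time: 19.62
tool_pos: [0.6503, -0.0066, 0.0391]
tool_rot: [-179.9, -0.4, 168.5]
ft_force: [-5.6, -5.4, 2.3]
width: 0.0003
```

Now there is force against both rail and stop. Retreating.

```bash
python3 -m creep '[[[0,0,-0.06,0,0],[0,0,-0.2,0,0],[0,0,-0.5,0,0],[0,0,-0.7,0,0],[0,0,-0.7,-0.6,0],[0,0,-0.7,-1.5,0],[0,0,-0.7,-2.4,0],[0,0.5,-0.5,-3.3,0],[0,1.2,0.2,-3.6,0],[0,1.9,0.9,-3.6,0],[0,2.2,1.8,-3.6,0],[0,2.2,2.7,-3.6,0],[0,2.2,3.6,-3.6,0],[0,2.2,4.5,-3.6,0],[0,2.2,5,-3.6,0],[0,2.2,5,-3.6,0]]]'
python3 - <<'E'
from h import *
for n in ['top','side']:
    p=cam(n); im=p['img']; cv2.imwrite(f'pics/z_{n}_full.png',im)
    for d in masks_of(p,'wheel'):
        print(n,round(d['conf'],2),d['at'],onz(p,d['at'],.025))
    if n=='top':
        im=cv2.resize(im,None,fx=5,fy=5,interpolation=cv2.INTER_CUBIC)
        th=np.radians(14.0);t=np.array([.659,-.0517])
        Rm=np.array([[np.cos(th),-np.sin(th)],[np.sin(th),np.cos(th)]])
        q=np.array([proj(p,np.r_[Rm@(np.array([21+34*np.cos(a),80+34*np.sin(a)])/1000)+t,.024])[::-1] for a in np.linspace(0,6.28,60)])
        a=im[600:1110,1130:1870].copy()
        cv2.polylines(im,[np.round((q+.5)*40).astype(int)],True,(255,255,0),1,cv2.LINE_AA,3)
        cv2.imwrite('pics/z_top.png',im[600:1110,1130:1870])
        cv2.imwrite('pics/z_topraw.png',cv2.resize(a[50:400,0:400],None,fx=1.7,fy=1.7))
    else: cv2.imwrite('pics/z_side.png',cv2.resize(im[160:270,230:400],None,fx=4.5,fy=4.5,interpolation=cv2.INTER_CUBIC))
E
```

```text
time: 21.62
tool_pos: [0.5837, 0.3156, 0.255]
tool_rot: [180.0, -0.0, 168.6]
ft_force: [0.3, -0.3, 0.1]
width: 0.0004
top 0.91 [95.0, 358.4] [ 0.82137338 -0.17259254  0.025     ]
top 0.6 [167.6, 255.6] [0.66309077 0.03485945 0.025     ]
side 0.76 [218.6, 394.6] [ 0.810912   -0.19390972  0.025     ]
side 0.68 [195.6, 289.1] [0.65575268 0.01727835 0.025     ]
```

View pics/z_top.png

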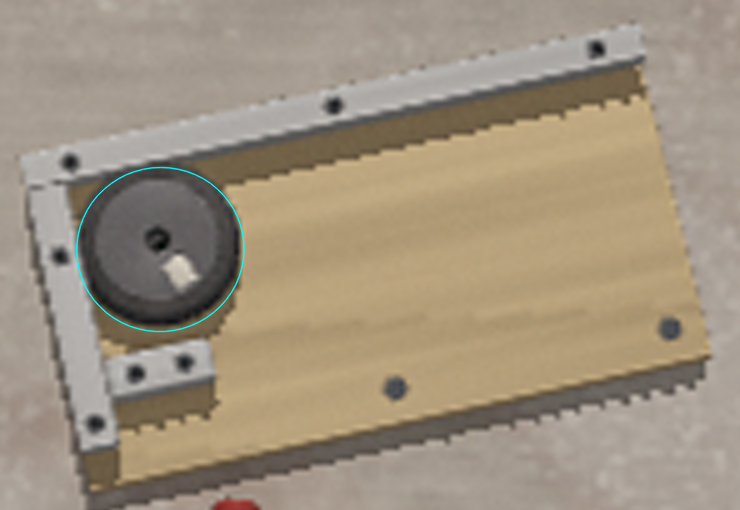

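View pics/z_topraw.png

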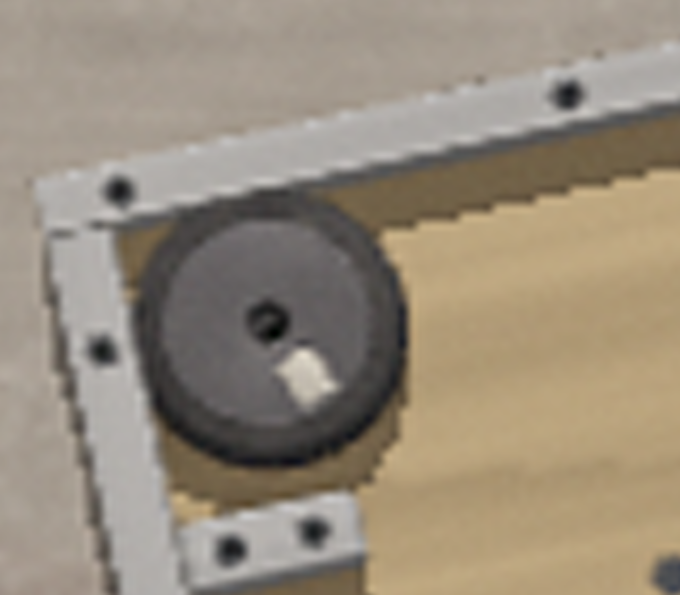

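View pics/z_side.png

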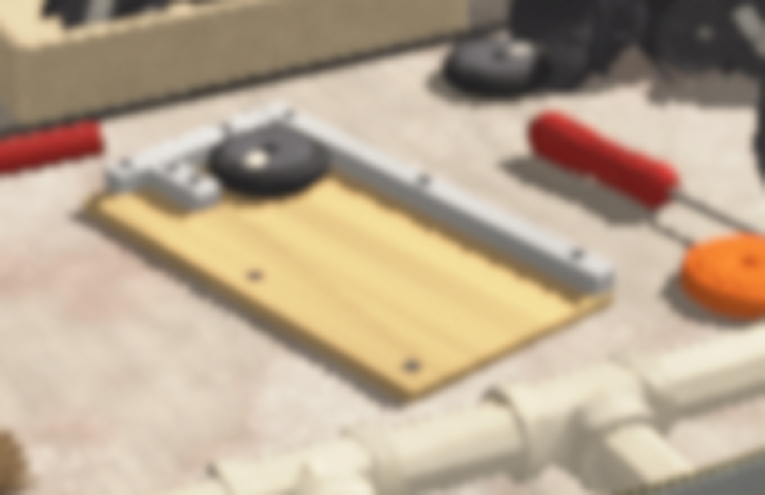

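View pics/z_top_full.png

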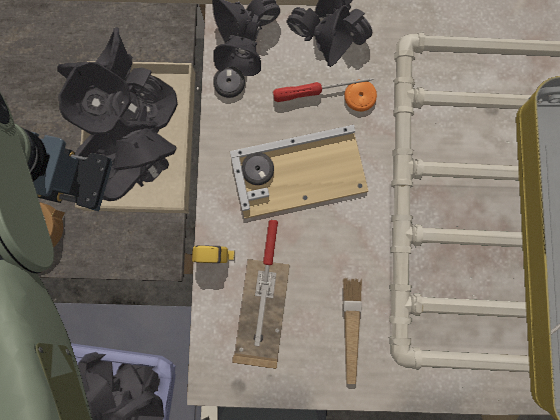

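Full top view: wheel at (168, 257) touching rail and stop, with brush and tape measure unmoved and the arm well clear. Handing in.

```bash
python3 -c "
from plant import job
print(job.hand_in())"
```

```text
the job is handed in; nothing more can be done
None
```

The wheel is seated in the corner pocket, touching both the rail and the end stop, and the job is handed in at about 22 s of the 48 s allowed.

- **Push to the rail:** I pushed it back with closed fingertips at own y of about −79 mm, in the right half, until the rail pushed back with about 4 N.
- **Slide left:** I pushed from the wheel's front-right so that it was pressed towards the rail as it moved.
- **Final press:** At the first contact with the stop, the force showed no push towards the rail. I moved the fingertips a few millimetres towards the rail, and then both rail and stop pushed back with about 5 N each.

**Last checks:**
- **Wheel:** In the final top and side pictures it lies flat and touches the rail and the stop. Its outline is about 1 mm from the predicted seated circle, on the corner side, which is within the 2 mm calibration.
- **Brush and tape measure:** They are in the same places as in the first picture.
- **Hand:** It is well clear, with no load on the wrist.

**Uncertainty:** During most of the slide the contact force was close to the sensor noise. That the wheel stayed against the rail therefore rests on the way it was pushed and on pictures taken at intervals, not on a continuous reading.

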